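Draw the glass panel from the leaning rack and stand it to drain

TASK

The tall glass panel was put away wet in the leaning slotted rack. Draw it up out of its slot by its top edge, following the slope of the slot, and stand it upright, same edge up, between the two wire loops of the drainer, its lower edge resting on the drainer's base, then let go. Handle the glass gently, without forcing or knocking it against the rack or the drainer, and leave the shorter board in the rack and the other things where they are.

Things in the scene. Friction and masses are not known exactly. Their poses are not given: they have to be found in the camera images.
- glass: tall clear greenish glass panel, 110 wide x 160 tall x 8 mm thick, 0.26 to 0.49 kg. Origin at the centre of its lower edge face; x through its thickness, y along its width, z from lower to upper edge. At the start it stands in a rack slot, leaning 30 degrees from vertical, top towards the rack's -x (the robot).
- rack: fixed grey plastic rack, 190 x 128 mm, 110 high. Origin: underside centre; z up, y along its two slots. Slot floors at x -30 and +30, z 25 mm. Slots lean 30 degrees from vertical, tops to -x; 13 mm wide, between fins which run up the slope 95 mm from the slot floor on the lower (-x) side and 40 mm on the upper side. End cheeks at y +-64, 45 high.
- board: shorter opaque white plastic board in the rack's other slot, 110 wide x 90 tall x 8 thick, leaning alike; frame as for the glass. Either of the two may be in the front slot. Stays there.
- drainer: fixed drainer: grey base plate 120 (x) x 140 (y) x 12 mm high, two parallel upright steel wire loops (inverted U, 8 mm wire, 90 mm wide along y, tops 64 mm above the table) centred at x -14 and +14 mm; the 20 mm gap between them runs along y through the origin. Origin: underside centre, z up. Panel stands on the base's top at z 12 mm.
- soap_dish: white ceramic soap dish, 115 x 80 x 26 high, origin at the centre of its underside. Bystander.
- scrub_block: steel scrubbing block 70 x 45 x 30 high, origin at the centre of its underside. Bystander.
- nozzle_cap: yellow plastic spray nozzle cap, 38 diameter x 48 high, origin at the centre of its underside. Bystander.
Mind the look-alikes: they are no part of the job. What is shaped like the glass but purple is not meant.

How it is judged:
By the outcome, as a careful person would: the job done as asked, in the order asked, and still so for the second after the job is handed in, with the robot touching nothing.
It also fails if it takes over 51 s, if anything falls off the work surface, if the arm or the gripper's body presses on something with over 40 N, if the wrist force passes 120 N, or if a joint passes its speed limit or range.

ROBOT

A 6-joint arm with a two-finger parallel gripper is mounted at the origin on the work surface. World frame = base frame: x ahead of the robot, y to its left, z up, the work surface at z = 0. Lengths are in m, angles in rad, forces in N, time in s.
With the tool pointing down it reaches from about 0.35 to 0.85 m from the base axis. Payload 8.1 kg.
Tool frame: the origin (TCP) lies on the centre line of the jaws, within the pads' length; the fingertips stand robot.tips_ahead ahead of it and the grasp point (between the pads) lies 6 mm ahead of it (robot.tips_ahead is the distance from the TCP to the fingertips, in m); z points along the fingers, y is the line along which they close (so a half turn about z gives the same grasp; the last joint's range is limited). The gripper opens to 93 mm and grips with 3 to 60 N. Pads are 15 mm wide; open, the fingers measure 128 mm over their backs; the gripper's body (75 mm by 188 mm) begins 65 mm behind the grasp point.
Start: joints at [-1.202, 0.13, 1.488, -0, 1.523, -0.085], TCP at [0.263, -0.539, 0.214] pointing down, gripper open.
Joint ranges: [-2.96, 2.96], [-0.89, 2.26], [0.02, 2.5], [-1.34, 4.48], [0, 2.73], [-2.66, 2.66]. Speed limits (rad/s): [2.39, 2.39, 2.79, 3.14, 3.14, 3.14].

INTERFACE

Orientations are given as a rotation vector (axis times angle).
In Python, from plant import robot gives the robot as it stands.
- The arm moves only by the tool apply_moves, never from a script. Its arguments are lists of equal length, an entry for each row: "delta_pos": the shift along the tool's x, y, z in cm, a list of three; "twist": the turn about the tool's z in rad. A call has 1 to 8 rows; each row shifts and turns the commanded pose from where the row before left it, along the tool's axes as they then stand; what a row does not reach is not made up. A row lasts 1/8 s, in which the tool goes at most 62.5 mm and 10.7 degrees, less where a joint would pass 70% of its speed; a pose out of reach is approached as far as the arm can. A call with a gripper value outside its range is refused whole. "gripper" is the finger opening in cm, from 0 to 9.3, set as the call begins (left out, the last holds). The fingers move at their own pace and stop on an object; "squeeze" is the grip in N (left out, the last holds). Time passes only in rows, so rows that do not move let the fingers close. It gives the time, the measured TCP pose, the force, the opening and the grip force at its end, in the units of the state.
- robot.read_state(): the state, without advancing time (a new reading comes with each control period).
- robot.read_camera(name): name is "scene" or "side" or "wrist"; returns a dict with "frame" (480x640x3 uint8, red, green, blue), "vertical_fov" (degrees; the focal length in pixels is half the picture's height over the tangent of half this angle, whatever the lens; pixels are square), "cx", "cy" (the principal point, pixels), "R" (3x3) and "t" (3): a world point X has camera coordinates R X + t. Camera axes: x right, y down, z forward; pixel columns grow to the right and rows downward; lengths in m; the calibration is good to about 2 mm. A picture is of the moment at which its call begins. There is no depth.
- robot.close_job(): hands the job in; it is judged then, once.
The state is a dict: "t": time; "q": joint angles; "dq": joint speeds; "joint_torque": joint torques, N m; "tool_pos": TCP position; "orientation": TCP orientation; "force": force on the tool from outside, world axes, zero at the start; "wrist_torque": the same for the moment, N m; "opening": finger opening in m; "gripper_force": force on a finger pad.
Only numpy, scipy, OpenCV 4.12 (cv2) and the standard library are available. Lean on these libraries where they do the work, as an engineer would, in place of code of your own. Each camera call takes 0.05 s, during which the arm holds its last target. There are 200 camera calls.

## Working session

There is one attempt and no reset: what is moved stays moved. The work goes in short steps, Python scripts to look and compute and a tool call to move; the robot and the scene stay as the last step left them, time stands still between calls to the robot, and variables do not carry over. Pictures are saved under pics/ and viewed, at most 10 in all, crops included, and the job is handed in when it is done.

Besides the shell and the picture viewer there is one more tool, called after "Request:" as name(argument=value, ...), one argument or row to a line, values as JSON. apply_moves: Moves the arm, as the interface text tells. Its arguments: {"type":"object","properties":{"delta_pos":{"type":"array"},"twist":{"type":"array"},"gripper":{"type":"number"},"squeeze":{"type":"number"}},"required":["delta_pos","twist"]}

```bash
mkdir -p pics; python3 - <<'E'
from plant import robot
import cv2,numpy as np,pickle
print(robot.tips_ahead, robot.read_state())
d={}
for n in ["scene","side","wrist"]:
    c=robot.read_camera(n); d[n]=c; cv2.imwrite(f"pics/{n}0.png",c["frame"][:,:,::-1])
    print(n,c["vertical_fov"],c["cx"],c["cy"],np.round(c["R"],3).tolist(),np.round(c["t"],3))
pickle.dump(d,open("cams0.pkl","wb"))
E
```

```text
0.025 {'t': 0.0, 'q': array([-1.20237018e+00,  1.31150820e-01,  1.48927495e+00, -7.30516792e-06,
        1.52302629e+00, -8.54279960e-02]), 'dq': array([-1.32930080e-03, -6.32828137e-04,  1.22456686e-04,  1.76354916e-03,
        1.68053987e-03,  8.58206361e-05]), 'joint_torque': array([-2.16374312e-03, -5.59837747e+01, -4.91763496e+01,  7.65139866e-02,
        3.55193589e-02, -1.40059910e-04]), 'tool_pos': array([ 0.26284945, -0.53870632,  0.21289603]), 'orientation': array([-3.05925684e+00, -7.06396093e-01,  4.23004794e-04]), 'force': array([ 0.23474657,  0.04445506, -0.00859212]), 'wrist_torque': array([ 0.01241693, -0.01011619, -0.05128277]), 'gripper_force': 0.0, 'opening': 0.09315683011773908}
scene 52.01828851284291 323.3464131303478 237.3843747846467 [[-0.53, 0.848, -0.016], [0.664, 0.403, -0.63], [-0.528, -0.344, -0.776]] [ 0.33  -0.386  1.59 ]
side 48.048649479317724 317.0357563410664 242.33463337874662 [[0.989, -0.15, -0.005], [-0.102, -0.647, -0.756], [0.11, 0.748, -0.655]] [-0.617  0.101  1.366]
wrist 62.40621571047277 326.35496225724876 231.55167696697848 [[0.438, -0.899, -0.002], [-0.871, -0.425, 0.247], [-0.223, -0.107, -0.969]] [-0.598 -0.027  0.39 ]
```

View pics/scene0.png

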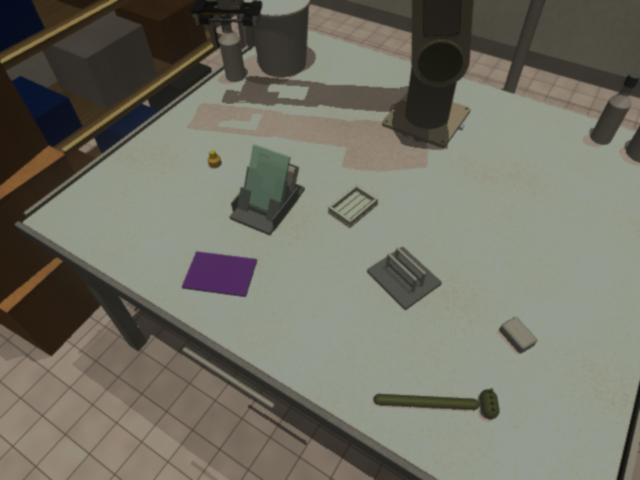

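View pics/side0.png

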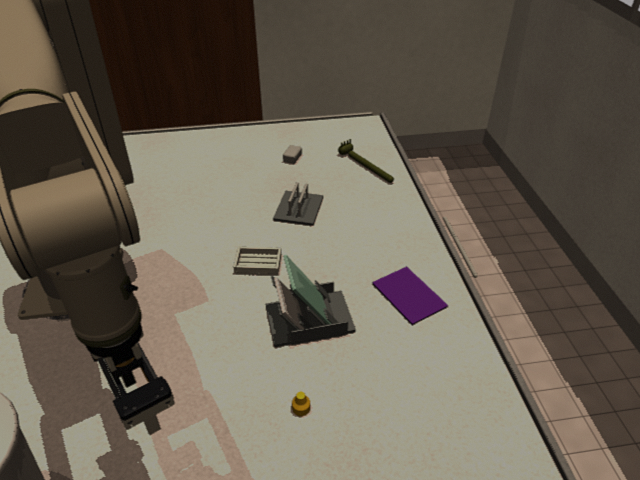

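The scene image shows a greenish leaning panel in the rack at about (267,180). In the side view it is at (308,290), in the rear slot, with the white board in front of it. The purple panel at (220,273) in the scene view lies flat on the table and is the decoy. The drainer is at (404,275) in the scene view and (299,205) in the side view. I'll confirm this in an enlarged crop.

```bash
python3 - <<'E'
import cv2,numpy as np,pickle
d=pickle.load(open("cams0.pkl","rb"))
def crop(n,x,y,w,h):
    return cv2.resize(d[n]["frame"][y:y+h,x:x+w,::-1],(400,300),interpolation=cv2.INTER_CUBIC)
# each crop 100x75, scale 4
m=np.vstack([np.hstack([crop("scene",215,142,120,90),crop("side",255,255,120,90)]),np.hstack([crop("scene",355,237,100,75),crop("side",250,165,100,75)])])
m=np.clip(m.astype(float)*1.5,0,255).astype(np.uint8)
cv2.imwrite("pics/crop1.png",m)
E
```

```text
(no output)
```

View pics/crop1.png

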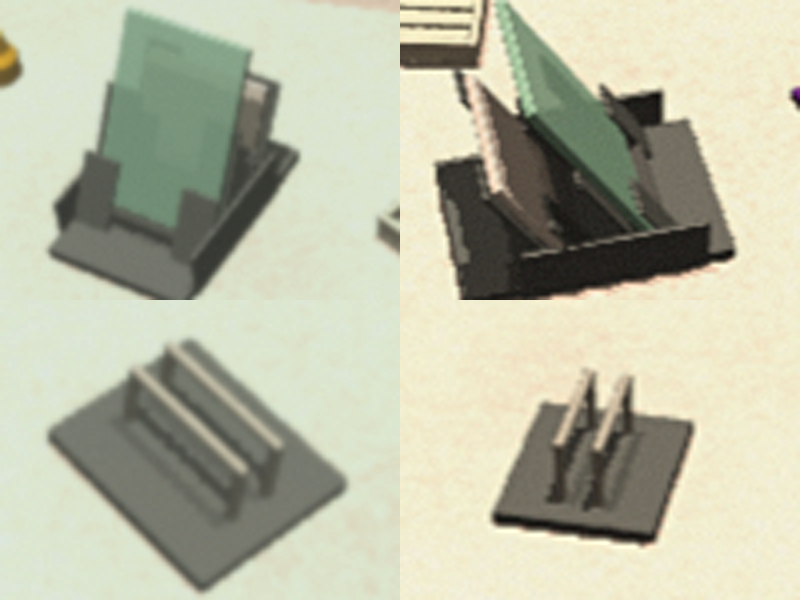

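The crop confirms it. The green, translucent tall panel is in the rear slot, with its top edge in the scene view from (252,145) to (290,156). The white board sits in front of it, and the drainer has two parallel wire loops. Next I'll triangulate.

```bash
cat > h.py <<'E'
import numpy as np
def ray(c,u,v):
    f=240/np.tan(np.radians(c["vertical_fov"]/2))
    R=np.array(c["R"]);t=np.array(c["t"])
    d=R.T@np.array([(u-c["cx"])/f,(v-c["cy"])/f,1]); return -R.T@t,d/np.linalg.norm(d)
def onplane(c,u,v,z):
    o,d=ray(c,u,v); return o+d*(z-o[2])/d[2]
def tri(*obs):
    A=0;b=0
    for c,u,v in obs:
        o,d=ray(c,u,v);P=np.eye(3)-np.outer(d,d);A=A+P;b=b+P@o
    X=np.linalg.solve(A,b)
    return X,[np.linalg.norm((np.eye(3)-np.outer(d,d))@(X-o))*1e3 for o,d in (ray(*q) for q in obs)]
def proj(c,X):
    f=240/np.tan(np.radians(c["vertical_fov"]/2));p=np.array(c["R"])@X+np.array(c["t"])
    return np.array([f*p[0]/p[2]+c["cx"],f*p[1]/p[2]+c["cy"]])
E
python3 - <<'E'
import pickle
from h import *
d=pickle.load(open("cams0.pkl","rb"));s,r=d["scene"],d["side"]
np.set_printoptions(precision=4,suppress=True)
a,e=tri((s,252.5,145),(r,295.5,289.5));print(a,e)
b,e=tri((s,290,156.4),(r,286.5,255.9));print(b,e,np.linalg.norm(a-b))
print("yaw",np.degrees(np.arctan2(*(b-a)[1::-1])))
P=[onplane(s,355+.25*x,237+.25*(y-300),.012) for x,y in [(50,432),(203,583),(345,482),(190,340)]]
P=np.array(P);print(P,P.mean(0),[np.linalg.norm(P[i]-P[i-1]) for i in range(4)])
Q=np.array([onplane(r,250+.25*(x-400),165+.25*(y-300),.012) for x,y in [(493,515),(653,537),(693,424),(543,402)]])
print(Q,Q.mean(0))
# loop tops
for n,x,y in [("A1",135,370),("A2",243,468),("B1",172,345),("B2",280,445)]:
    print(n,onplane(s,355+.25*x,237+.25*(y-300),.060))
E
```

```text
[ 0.5379 -0.2682  0.1611] [np.float64(1.466968617059429), np.float64(1.4669686170596612)]
[ 0.5282 -0.16    0.1617] [np.float64(4.539767430869941), np.float64(4.539767430869822)] 0.10866301870713621
yaw 95.11506520802179
[[0.6319 0.1325 0.012 ]
 [0.6793 0.2588 0.012 ]
 [0.5724 0.3003 0.012 ]
 [0.5235 0.1738 0.012 ]] [0.6018 0.2163 0.012 ] [np.float64(0.11596737763265817), np.float64(0.1348861750459264), np.float64(0.11472929166684713), np.float64(0.13563480686698204)]
[[0.5227 0.1629 0.012 ]
 [0.6319 0.1203 0.012 ]
 [0.6811 0.2491 0.012 ]
 [0.5727 0.2951 0.012 ]] [0.6021 0.2069 0.012 ]
A1 [0.5972 0.1681 0.06  ]
A2 [0.6277 0.2528 0.06  ]
B1 [0.5689 0.1784 0.06  ]
B2 [0.6021 0.2641 0.06  ]
```

```bash
cat >> h.py <<'E'
from scipy.spatial.transform import Rotation as Ro
def todelta(st,target):  # world target -> tool-axis shift in cm
    return Ro.from_rotvec(st["orientation"]).inv().apply(np.array(target)-st["tool_pos"])*100
def yaws(st):
    M=Ro.from_rotvec(st["orientation"]).as_matrix(); return np.degrees(np.arctan2(M[1,:2],M[0,:2])),M[:,2]
E
python3 - <<'E'
from plant import robot
import pickle
from h import *
np.set_printoptions(precision=4,suppress=True)
st=robot.read_state();w=pickle.load(open("cams0.pkl","rb"))["wrist"]
print(yaws(st)); o=-np.array(w["R"]).T@w["t"];M=Ro.from_rotvec(st["orientation"]).as_matrix()
print("cam in tool",M.T@(o-st["tool_pos"]),"axes",M.T@np.array(w["R"]).T)
print(todelta(st,[.533,-.214,.30]))
E
```

```text
(array([ 26.0003, -63.9997]), array([-0.0005,  0.0013, -1.    ]))
cam in tool [ 0.0698 -0.0009 -0.1705] axes [[-0.     -0.9691 -0.2469]
 [ 1.      0.0001 -0.0004]
 [ 0.0004 -0.2469  0.9691]]
[ 38.5208 -17.3682  -8.6568]
```

Request:
apply_moves(
  delta_pos=[
    [4.8,-2.2,-1.1],
    [4.8,-2.2,-1.1],
    [4.8,-2.2,-1.1],
    [4.8,-2.2,-1.1],
    [4.8,-2.2,-1.1],
    [4.8,-2.2,-1.1],
    [4.8,-2.2,-1.1],
    [4.8,-2.2,-1.1],
  ],
  twist=[0,0,0,0,0,0,0,0],
)

```text
t: 1.15
tool_pos: [0.5318, -0.2112, 0.302]
orientation: [-3.061, -0.707, 0.0]
force: [0.4, -0.4, 0.2]
opening: 0.0929
gripper_force: 0.0
```

Request:
apply_moves(
  delta_pos=[
    [0,0,0],
    [0,0,0],
    [0,0,0],
    [0,0,0],
    [0,0,0],
    [0,0,0],
    [0,0,0],
    [0,0,0],
  ],
  twist=[-0.15,-0.15,-0.15,-0.15,-0.15,-0.15,-0.15,-0.15],
)

```text
t: 2.15
tool_pos: [0.5309, -0.2126, 0.3015]
orientation: [-2.121, -2.316, 0.0]
force: [-0.3, -0.6, 0.5]
opening: 0.0932
gripper_force: 0.0
```

```bash
python3 - <<'E'
from plant import robot
import pickle,cv2
from h import *
np.set_printoptions(precision=4,suppress=True)
st=robot.read_state();print(st["t"],st["tool_pos"],yaws(st),st["q"])
c=robot.read_camera("wrist");pickle.dump(c,open("w1.pkl","wb"));cv2.imwrite("pics/w1.png",c["frame"][:,:,::-1])
E
```

```text
2.15 [ 0.5309 -0.2126  0.3015] (array([95.0415,  5.0415]), array([-0.0007,  0.0003, -1.    ])) [-0.4706  0.0353  1.4305 -0.      1.6765 -0.5586]
```

View pics/w1.png

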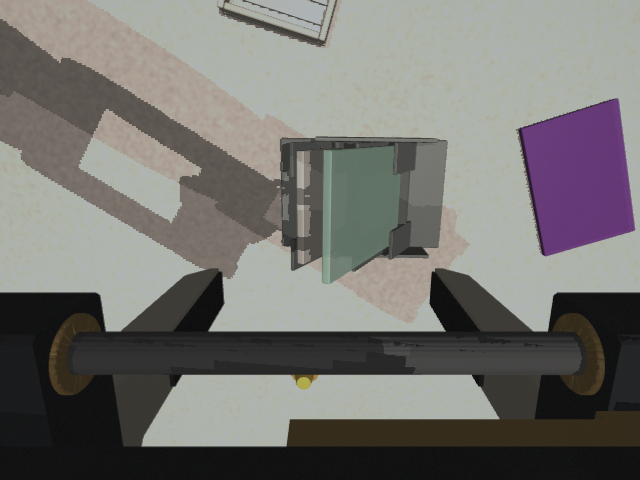

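The wrist view shows the glass top edge as a bright band. Its front side is at column ~322, its back side at ~331, and it runs rows 150 to 282, nearly parallel to tool x. I'll measure it accurately.

```bash
python3 - <<'E'
import pickle,cv2
from plant import robot
from h import *
np.set_printoptions(precision=4,suppress=True)
c=pickle.load(open("w1.pkl","rb"));F=c["frame"].astype(int)
for r in (160,200,240,270): print(r,[tuple(F[r,k]) for k in range(319,335)])
for r in range(276,288,2): print(r,F[r,327])
for r in range(144,156,2): print(r,F[r,327])
G=cv2.cvtColor(c["frame"],cv2.COLOR_RGB2GRAY).astype(float)
gx=cv2.Sobel(G,cv2.CV_64F,1,0)
rows=np.arange(156,276,4)
def edge(lo,hi,sgn):
    pts=[]
    for r in rows:
        g=np.clip(sgn*gx[r,lo:hi],0,None); k=g.argmax(); w=g[max(k-2,0):k+3]; pts.append((lo+max(k-2,0)+(w*np.arange(len(w))).sum()/w.sum(),r))
    return np.array(pts)
for nm,lo,hi,sg,z in (("A",317,327,1,.1616),("B",327,337,-1,.1656)):
    for s in (sg,-sg):
        p=edge(lo,hi,s);k=np.polyfit(p[:,1],p[:,0],1);res=p[:,0]-np.polyval(k,p[:,1])
        k=np.polyfit(p[:,1][abs(res-np.median(res))<1],p[:,0][abs(res-np.median(res))<1],1)
        P=[onplane(c,np.polyval(k,v),v,z) for v in (150,282)]
        print(nm,s,k,np.std(res),P,np.degrees(np.arctan2(*(P[0]-P[1])[1::-1])),np.linalg.norm(P[0]-P[1]))
E
```

```text
160 [(np.int64(78), np.int64(75), np.int64(71)), (np.int64(77), np.int64(74), np.int64(70)), (np.int64(78), np.int64(75), np.int64(71)), (np.int64(79), np.int64(78), np.int64(73)), (np.int64(90), np.int64(102), np.int64(92)), (np.int64(120), np.int64(141), np.int64(126)), (np.int64(121), np.int64(141), np.int64(126)), (np.int64(123), np.int64(143), np.int64(128)), (np.int64(123), np.int64(144), np.int64(128)), (np.int64(124), np.int64(146), np.int64(129)), (np.int64(126), np.int64(147), np.int64(132)), (np.int64(136), np.int64(159), np.int64(141)), (np.int64(133), np.int64(153), np.int64(137)), (np.int64(100), np.int64(116), np.int64(104)), (np.int64(101), np.int64(117), np.int64(105)), (np.int64(100), np.int64(116), np.int64(104))]
200 [(np.int64(88), np.int64(84), np.int64(79)), (np.int64(88), np.int64(84), np.int64(79)), (np.int64(86), np.int64(84), np.int64(79)), (np.int64(85), np.int64(89), np.int64(82)), (np.int64(115), np.int64(134), np.int64(120)), (np.int64(122), np.int64(142), np.int64(127)), (np.int64(123), np.int64(144), np.int64(128)), (np.int64(124), np.int64(145), np.i
[... 1696 characters left out ...]
)), (np.int64(113), np.int64(128), np.int64(116)), (np.int64(113), np.int64(128), np.int64(116)), (np.int64(112), np.int64(128), np.int64(115)), (np.int64(113), np.int64(128), np.int64(116))]
276 [140 161 144]
278 [140 163 146]
280 [141 163 146]
282 [140 163 145]
284 [171 177 171]
286 [176 182 175]
144 [73 74 70]
146 [72 73 70]
148 [70 70 67]
150 [107 125 111]
152 [123 144 129]
154 [123 144 128]
A 1 [ -0.003  323.2768] 0.4145669973524404 [array([ 0.5245, -0.1579,  0.1616]), array([ 0.5335, -0.2657,  0.1616])] 94.73845248518083 0.10818995694775313<stdin>:15: RuntimeWarning: invalid value encountered in scalar divide
Traceback (most recent call last):
TypeError: expected non-empty vector for x
```

The front corner line of the top edge is centred at (0.529,-0.212), z≈0.160, with the edge yaw at ~94.6°. I'll descend with the jaws at 5 cm until the tips are ~14 mm below the edge, centred on the leaning section.

Request:
apply_moves(
  delta_pos=[
    [0,0.7,2.0],
    [0,0,3.0],
    [0,0,3.0],
    [0,0,2.5],
    [0,0,1.5],
    [0,0,1.0],
    [0,0,0],
  ],
  twist=[0.008,0,0,0,0,0,0],
  gripper=5.0,
  squeeze=4,
)

```text
t: 3.08
tool_pos: [0.5378, -0.212, 0.1713]
orientation: [-2.137, -2.302, 0.0]
force: [-0.6, 0.7, -0.3]
opening: 0.0503
gripper_force: 0.0
```

```bash
python3 - <<'E'
from plant import robot
import pickle,cv2
from h import *
np.set_printoptions(precision=4,suppress=True)
st=robot.read_state();print(st["t"],st["tool_pos"],yaws(st)[0],st["force"],st["opening"])
cs={n:robot.read_camera(n) for n in("wrist","side")};pickle.dump(cs,open("w2.pkl","wb"))
a=cv2.resize(cs["wrist"]["frame"][130:430,160:480],(533,500))
b=cv2.resize(cs["side"]["frame"][200:340,250:325],(268,500))
cv2.imwrite("pics/w2.png",np.hstack([a,b])[:,:800,::-1])
M=Ro.from_rotvec(st["orientation"]).as_matrix()
print("tip centre px",proj(cs["wrist"],st["tool_pos"]+M[:,2]*.025))
E
```

```text
3.075 [ 0.5378 -0.212   0.1713] [94.2531  4.2531] [-0.5889  0.6597 -0.309 ] 0.050273962032098246
tip centre px [324.1187 268.236 ]
```

View pics/w2.png

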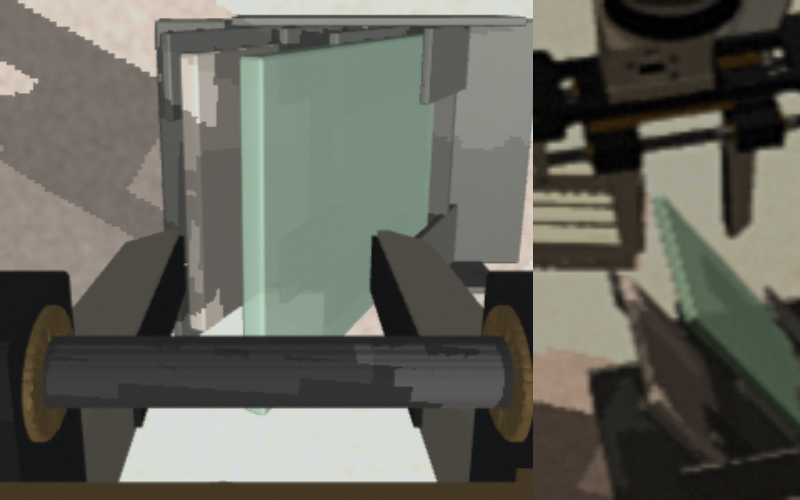

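The wrist crop shows the glass edge (crop column 243–265) between the two fingers (183 and 375). I'll close gently.

Request:
apply_moves(
  delta_pos=[
    [0,0,0],
    [0,0,0],
    [0,0,0],
    [0,0,0],
  ],
  twist=[0,0,0,0],
  gripper=2.2,
  squeeze=4,
)

```text
t: 3.68
tool_pos: [0.538, -0.2122, 0.172]
orientation: [2.137, 2.303, 0.0]
force: [-0.1, 0.1, -0.2]
opening: 0.0228
gripper_force: 0.0
```

Request:
apply_moves(
  delta_pos=[
    [0,0,0],
    [0,0,0],
    [0,0,0],
    [0,0,0],
  ],
  twist=[0,0,0,0],
  gripper=0.5,
  squeeze=5,
)

```text
t: 4.18
tool_pos: [0.538, -0.2122, 0.1719]
orientation: [-2.137, -2.303, 0.0]
force: [0.1, -0.7, 0.7]
opening: 0.0052
gripper_force: 0.0
```

```bash
python3 - <<'E'
from plant import robot
import pickle,cv2
from h import *
np.set_printoptions(precision=4,suppress=True)
st=robot.read_state();print(st["t"],st["tool_pos"],st["opening"])
cs={n:robot.read_camera(n) for n in("wrist","side","scene")};pickle.dump(cs,open("w3.pkl","wb"))
a=cv2.resize(cs["wrist"]["frame"][130:430,160:480],(400,375))
b=cv2.resize(cs["side"]["frame"][225:345,250:370],(400,400))
c=cv2.resize(cs["scene"]["frame"][130:230,220:320],(400,375)) 
m=np.zeros((600,800,3),np.uint8);m[:375,:400]=a;m[:400,400:]=b;m[400:600,:400]=cv2.resize(cs["scene"]["frame"][120:220,190:390],(400,200))
cv2.imwrite("pics/w3.png",np.clip(m[:,:,::-1]*1.3,0,255).astype(np.uint8))
E
```

```text
4.175 [ 0.538  -0.2122  0.1719] 0.005187288578862326
```

View pics/w3.png

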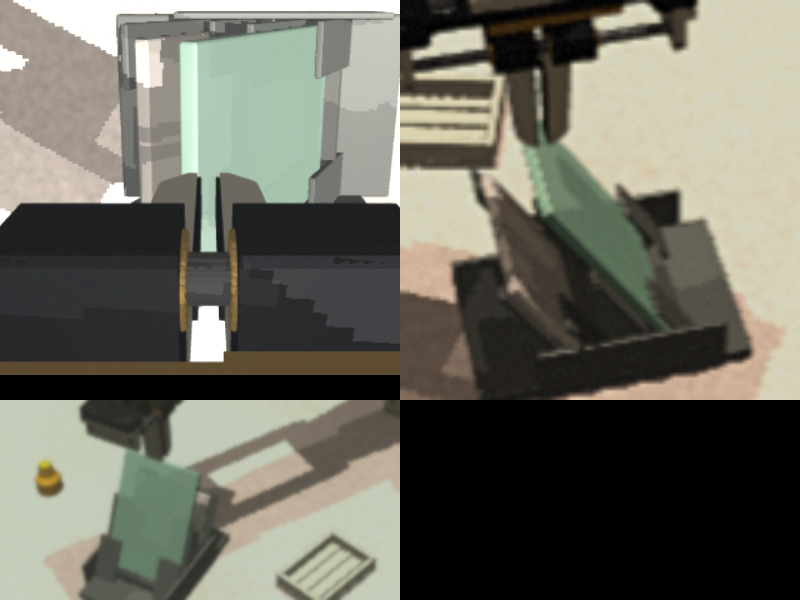

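The fingers closed on nothing: the tips appear to sit just above the edge in the side and scene views. I'll re-measure the top edge height from the close views, where the known 110 mm width gives the scale.

```bash
python3 - <<'E'
import pickle
from h import *
np.set_printoptions(precision=4,suppress=True)
w1=pickle.load(open("w1.pkl","rb"));w2=pickle.load(open("w2.pkl","rb"))["wrist"];w3=pickle.load(open("w3.pkl","rb"))
G=w2["frame"].astype(int)
for r in (172,200,230,260,300): 
    row=G[r,295:335]; print(r,[int(295+k) for k in range(39) if abs(row[k+1]-row[k]).max()>12])
print("end rows",[(r,G[r,313].tolist()) for r in list(range(158,172,2))+list(range(366,386,2))])
for c,(a,b) in ((w1,((328,149.5),(327,283.5))),(w2,((311,165),(313,377)))):
    for z in (.14,.145,.15,.155,.16,.165):
        P,Q=onplane(c,*a,z),onplane(c,*b,z);print(z,P,Q,np.linalg.norm(P-Q))
E
```

```text
172 [303, 304, 317, 318]
200 [303, 304, 317, 318]
230 [304, 305, 317, 318]
260 [304, 305, 317, 318]
300 [305, 306, 317, 318]
end rows [(158, [88, 85, 80]), (160, [97, 93, 88]), (162, [84, 87, 80]), (164, [120, 139, 124]), (166, [148, 172, 154]), (168, [156, 182, 161]), (170, [156, 182, 162]), (366, [52, 51, 51]), (368, [50, 50, 50]), (370, [50, 50, 50]), (372, [49, 49, 49]), (374, [79, 85, 80]), (376, [173, 201, 181]), (378, [189, 201, 193]), (380, [216, 220, 215]), (382, [216, 220, 215]), (384, [216, 220, 212])]
0.14 [ 0.5286 -0.1581  0.14  ] [ 0.5382 -0.2753  0.14  ] 0.11755132754158877
0.145 [ 0.5286 -0.1579  0.145 ] [ 0.538  -0.2733  0.145 ] 0.11578169033825622
0.15 [ 0.5285 -0.1577  0.15  ] [ 0.5378 -0.2713  0.15  ] 0.11401205313492375
0.155 [ 0.5285 -0.1575  0.155 ] [ 0.5376 -0.2693  0.155 ] 0.11224241593159125
0.16 [ 0.5285 -0.1572  0.16  ] [ 0.5374 -0.2674  0.16  ] 0.11047277872825871
0.165 [ 0.5284 -0.157   0.165 ] [ 0.5372 -0.2654  0.165 ] 0.10870314152492622
0.14 [ 0.5273 -0.1599  0.14  ] [ 0.5363 -0.2813  0.14  ] 0.1217137544217074
0.145 [ 0.5275 -0.1594  0.145 ] [ 0.5363 -0.2778  0.145 ] 0.1187000545351514
0.15 [ 0.5276 -0.159   0.15  ] [ 0.5362 -0.2744  0.15  ] 0.11568635464859531
0.155 [ 0.5278 -0.1586  0.155 ] [ 0.5361 -0.2709  0.155 ] 0.11267265476203925
0.16 [ 0.5279 -0.1582  0.16  ] [ 0.5361 -0.2675  0.16  ] 0.1096589548754832
0.165 [ 0.5281 -0.1577  0.165 ] [ 0.536  -0.2641  0.165 ] 0.10664525498892712
```

```bash
python3 - <<'E'
import pickle
from h import *
np.set_printoptions(precision=4,suppress=True)
w3=pickle.load(open("w3.pkl","rb"));w2=pickle.load(open("w2.pkl","rb"))
T=np.array([.538,-.2122,.172])
for z in (.147,.152,.157,.162,.167): print(z,"side",proj(w3["side"],[.538,-.2197,z]),"scene",proj(w3["scene"],[.543,-.2122,z]),"wrist",proj(w3["wrist"],[.538,-.2047,z]))
g=w3["side"]["frame"]
for r in range(256,274): print(r,g[r,284:308].sum(1).tolist() if 0 else " ".join("%3d"%v for v in g[r,282:306,1]))
print("scene")
g=w3["scene"]["frame"]
for r in range(132,162,2): print(r," ".join("%3d"%v for v in g[r,258:286,1]))
E
```

```text
0.147 side [292.4585 277.7473] scene [268.9689 158.1207] wrist [325.1771 254.6205]
0.152 side [292.3771 276.0955] scene [268.7703 156.6446] wrist [325.1572 257.6297]
0.157 side [292.2953 274.4343] scene [268.5705 155.1592] wrist [325.1364 260.7883]
0.162 side [292.213  272.7638] scene [268.3694 153.6647] wrist [325.1145 264.1078]
0.167 side [292.1302 271.0837] scene [268.1671 152.1609] wrist [325.0914 267.6006]
256 119  62  44  45  48  46  47  44  59 105  94  15  28  49  50  48  47  43  74 135 164 166 162 163
257 129  79  45  46  48  48  47  43  49 121 127  20  29  46  49  47  45  46  79 138 164 165 162 162
258 129  84  45  45  47  47  49  43  48 121 128  18  27  49  49  46  45  46  95 149 165 162 159 163
259 144 107  43  46  47  49  47  45  51 122 126  21  31  48  51  48  45  49  96 150 166 163 160 160
260 161 127  43  41  48  47  46  46  46 115 119  21  25  48  47  48  45  44  96 150 165 164 161 161
261 166 128  46  41  46  48  49  46  42  85  86   9  28  49  49  46  45  45  94 150 166 164 162 161
262 157 133  61  46  47  47  47  45  37  71  73  14  25  50  49  47  44  45  91 146 1
[... 2160 characters left out ...]
 156
150 111 112 112 111 111 111 110 107 103  98  91  80  82  98 130 146 150 154 155 155 155 155 156 157 156 156 155 155
152 111 110 110 110 110 112 111 111 112 111 112 110 111 115 117 120 127 135 136 138 146 148 149 151 150 142 140 130
154 110 104 102 100 101 102 106 107 108 111 110 111 112 111 112 112 112 112 112 115 115 117 124 125 120 110 102  96
156 108 104 105 106 102  99  98  98  98  98 101 106 110 111 111 110 108 108 105 104 103 104 103 103 105 106 106 109
158 107 105 106 106 104 101 100 101 100 100 101 103 107 107 105 104 102 103 103 104 103 104 103 103 103 103 103 103
160 105 105 104 105 103 101 101 102 101 101 101 101 102 102 103 102 102 101 103 103 103 103 104 103 103 103 103 103
```

```bash
python3 - <<'E'
import pickle
from h import *
from plant import robot
np.set_printoptions(precision=4,suppress=True)
w3=pickle.load(open("w3.pkl","rb"))
print(tri((w3["side"],291.5,267.5),(w3["scene"],267.5,149.5)))
print(tri((w3["side"],291.5,267.5),(w3["scene"],267.5,149.5),(w3["wrist"],326,269)))
print(robot.tips_ahead,robot.read_state()["tool_pos"],[a for a in dir(robot) if a[0]!="_"])
E
```

```text
(array([ 0.5387, -0.2153,  0.1724]), [np.float64(1.4884530600502026), np.float64(1.488453060050147)])
(array([ 0.5389, -0.2105,  0.1699]), [np.float64(1.3279404572848985), np.float64(5.812585754879043), np.float64(5.801341337227602)])
0.025 [ 0.538  -0.2122  0.1719] ['IKError', 'close_job', 'read_camera', 'read_state', 'tips_ahead']
```

The triangulated fingertips are at z≈0.171, which is about the reported TCP height and not 25 mm ahead of it. So the tips closed above the edge. I'll open, go down 2.5 cm more while checking force, and close again.

Request:
apply_moves(
  delta_pos=[
    [0,0,0],
    [0,0,0],
    [0,0,0],
    [0,0,0],
  ],
  twist=[0,0,0,0],
  gripper=5.0,
)

```text
t: 4.82
tool_pos: [0.538, -0.2121, 0.172]
orientation: [2.137, 2.303, 0.0]
force: [-1.2, -0.1, 0.5]
opening: 0.0405
gripper_force: 0.0
```

Request:
apply_moves(
  delta_pos=[
    [0,0,0.5],
    [0,0,0.5],
    [0,0,0.5],
    [0,0,0.5],
    [0,0,0.5],
    [0,0,0],
  ],
  twist=[0,0,0,0,0,0],
)

```text
t: 5.58
tool_pos: [0.5377, -0.212, 0.1463]
orientation: [-2.136, -2.302, 0.0]
force: [-0.2, -0.7, 0.3]
opening: 0.0496
gripper_force: 0.0
```

Request:
apply_moves(
  delta_pos=[
    [0,0,0],
    [0,0,0],
    [0,0,0],
    [0,0,0],
  ],
  twist=[0,0,0,0],
  gripper=2.2,
  squeeze=4,
)

```text
t: 6.08
tool_pos: [0.538, -0.2122, 0.1471]
orientation: [2.136, 2.303, -0.0]
force: [-0.8, -0.2, -0.4]
opening: 0.0224
gripper_force: 0.4
```

Request:
apply_moves(
  delta_pos=[
    [0,0,0],
    [0,0,0],
    [0,0,0],
    [0,0,0],
  ],
  twist=[0,0,0,0],
  gripper=0.5,
  squeeze=5,
)

```text
t: 6.58
tool_pos: [0.538, -0.2122, 0.1471]
orientation: [2.137, 2.303, -0.0]
force: [-2.4, -0.3, 2.5]
opening: 0.014
gripper_force: 4.8
```

Contact at a 14 mm opening means an overlap of about 8 mm. I'll go a bit deeper for security.

Request:
apply_moves(
  delta_pos=[
    [0,0,0],
    [0,0,0],
    [0,0.1,0.3],
    [0,0,0.2],
    [0,0,0],
  ],
  twist=[0,0,0,0,0],
  gripper=2.8,
)

```text
t: 7.2
tool_pos: [0.5388, -0.2119, 0.1415]
orientation: [-2.136, -2.303, 0.0]
force: [-0.3, 0.4, -0.7]
opening: 0.0278
gripper_force: 0.0
```

Request:
apply_moves(
  delta_pos=[
    [0,0,0],
    [0,0,0],
    [0,0,0],
    [0,0,0],
  ],
  twist=[0,0,0,0],
  gripper=0.5,
  squeeze=5,
)

```text
t: 7.7
tool_pos: [0.539, -0.2122, 0.1421]
orientation: [2.137, 2.303, 0.0]
force: [-1.2, -0.3, 1.3]
opening: 0.0169
gripper_force: 4.7
```

Request:
apply_moves(
  delta_pos=[
    [0,0,0],
    [0,0,0],
  ],
  twist=[0,0],
  squeeze=18,
)

```text
t: 7.95
tool_pos: [0.5393, -0.2121, 0.1422]
orientation: [2.136, 2.303, 0.0]
force: [-0.7, 0.3, 1.8]
opening: 0.016
gripper_force: 16.4
```

Request:
apply_moves(
  delta_pos=[
    [0,-0.15,-0.26],
    [0,-0.25,-0.43],
    [0,-0.25,-0.43],
    [0,-0.25,-0.43],
  ],
  twist=[0,0,0,0],
)

```text
t: 8.45
tool_pos: [0.5299, -0.2128, 0.1578]
orientation: [2.136, 2.303, 0.0]
force: [1.8, 0.4, -3.3]
opening: 0.016
gripper_force: 16.3
```

```bash
python3 - <<'E'
from plant import robot
import pickle
from h import *
st=robot.read_state();print(st["force"],st["wrist_torque"],st["tool_pos"])
cs={n:robot.read_camera(n) for n in("side","scene","wrist")};pickle.dump(cs,open("w4.pkl","wb"))
# top edge end (-y) green tip in side & wrist far corner
import cv2
for n in cs:
    h=cv2.cvtColor(cs[n]["frame"],cv2.COLOR_RGB2HSV);m=((h[...,0]>60)&(h[...,0]<85)&(h[...,1]>35)).astype(np.uint8)
    k,l,s,_=cv2.connectedComponentsWithStats(m);i=1+s[1:,4].argmax();print(n,s[i])
    p=pickle.load(open("cams0.pkl" if n!="wrist" else "w2.pkl","rb"))[n]["frame"];h=cv2.cvtColor(p,cv2.COLOR_RGB2HSV);m=((h[...,0]>60)&(h[...,0]<85)&(h[...,1]>35)).astype(np.uint8)
    k,l,s,_=cv2.connectedComponentsWithStats(m);i=1+s[1:,4].argmax();print("  before",s[i])
E
```

```text
[ 1.797941    0.36292076 -3.3434834 ] [ 0.01668765 -0.81234363  0.00674833] [ 0.52990422 -0.21275626  0.15777588]
side [   0   41   32   78 1042]
  before [134 361   2   2   3]
scene [ 246  143   44   61 1825]
  before [ 246  145   43   65 1808]
wrist [  305   151   125   175 14464]
  before [  322   151    98   180 10816]
```

The lift force shows up and the opening is unchanged, so the glass follows. I'll continue up the slope.

Request:
apply_moves(
  delta_pos=[
    [0,-0.3,-0.52],
    [0,-0.3,-0.52],
    [0,-0.3,-0.52],
    [0,-0.3,-0.52],
  ],
  twist=[0,0,0,0],
)

```text
t: 9.1
tool_pos: [0.5179, -0.2137, 0.1787]
orientation: [2.136, 2.303, 0.0]
force: [2.8, -0.1, -3.0]
opening: 0.0161
gripper_force: 16.3
```

Request:
apply_moves(
  delta_pos=[
    [0,-0.3,-0.52],
    [0,-0.3,-0.52],
    [0,-0.3,-0.52],
    [0,-0.3,-0.52],
    [0,-0.3,-0.52],
    [0,0,0],
  ],
  twist=[0,0,0,0,0,0],
)

```text
t: 9.85
tool_pos: [0.5031, -0.215, 0.2051]
orientation: [2.136, 2.302, 0.0]
force: [1.5, 0.5, -0.1]
opening: 0.0157
gripper_force: 16.4
```

```bash
python3 - <<'E'
from plant import robot
import pickle,cv2
from h import *
st=robot.read_state();print(st["force"],st["wrist_torque"],st["tool_pos"])
cs={n:robot.read_camera(n) for n in("side","scene")};pickle.dump(cs,open("w5.pkl","wb"))
a=cv2.resize(cs["side"]["frame"][210:345,250:370],(480,540));b=cv2.resize(cs["scene"]["frame"][110:245,225:305],(320,540))
cv2.imwrite("pics/w5.png",np.clip(np.hstack([a,b])[:,:,::-1]*1.3,0,255).astype(np.uint8))
E
```

```text
[ 1.4507768   0.50415512 -0.12563515] [ 0.02157602 -0.62804063 -0.03829663] [ 0.50313488 -0.21502907  0.205075  ]
```

View pics/w5.png

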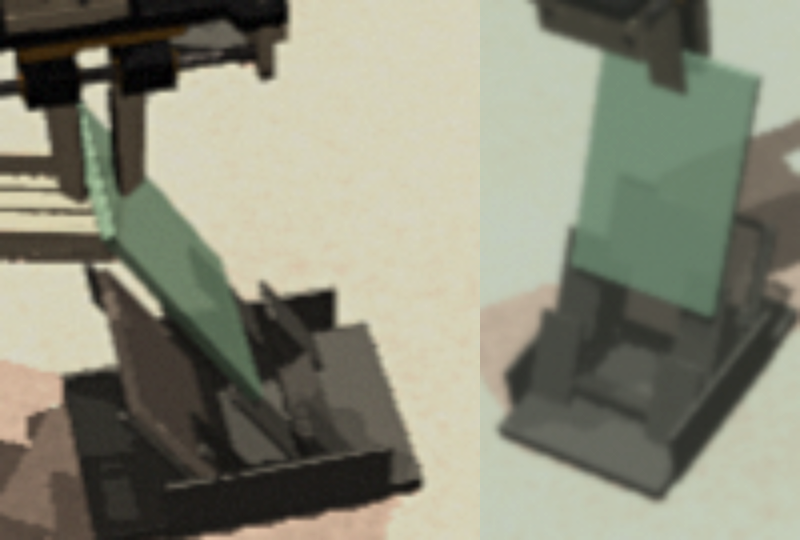

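The bottom of the glass is past the upper fins and it is held in the jaws. Now I'll swing the top forward around the lower edge towards upright, in small steps.

Request:
apply_moves(
  delta_pos=[
    [0,0.57,-0.35],
    [0,0.57,-0.32],
    [0,0.6,-0.3],
    [0,0.6,-0.28],
  ],
  twist=[0,0,0,0],
)

```text
t: 10.45
tool_pos: [0.5269, -0.2129, 0.2167]
orientation: [-2.136, -2.303, 0.0]
force: [1.6, -0.8, -2.9]
opening: 0.0121
gripper_force: 16.4
```

Request:
apply_moves(
  delta_pos=[
    [0,0.6,-0.25],
    [0,0.62,-0.22],
    [0,0.62,-0.2],
    [0,0.63,-0.18],
  ],
  twist=[0,0,0,0],
)

```text
t: 10.95
tool_pos: [0.5514, -0.2111, 0.2253]
orientation: [-2.136, -2.303, 0.0]
force: [1.0, 0.3, -2.7]
opening: 0.0091
gripper_force: 17.2
```

Request:
apply_moves(
  delta_pos=[
    [0,0.6,-0.15],
    [0,0.6,-0.15],
    [0,0.5,-0.15],
    [0,0.4,-0.15],
    [0,0,0],
  ],
  twist=[0,0,0,0,0],
)

```text
t: 11.58
tool_pos: [0.5721, -0.2096, 0.2312]
orientation: [-2.136, -2.303, 0.0]
force: [-0.0, -0.0, -2.7]
opening: 0.0078
gripper_force: 18.0
```

```bash
python3 - <<'E'
from plant import robot
import pickle,cv2
from h import *
st=robot.read_state();print(st["force"],st["wrist_torque"],st["tool_pos"],yaws(st)[0])
cs={n:robot.read_camera(n) for n in("side","scene")};pickle.dump(cs,open("w6.pkl","wb"))
a=cv2.resize(cs["side"]["frame"][210:345,250:370],(480,540));b=cv2.resize(cs["scene"]["frame"][110:245,225:305],(320,540))
cv2.imwrite("pics/w6.png",np.clip(np.hstack([a,b])[:,:,::-1]*1.3,0,255).astype(np.uint8))
E
```

```text
[-0.01021497 -0.02275907 -2.74242085] [-0.04310359 -0.14388111  0.02821419] [ 0.57207804 -0.20960451  0.23120485] [94.30415788  4.30415848]
```

View pics/w6.png

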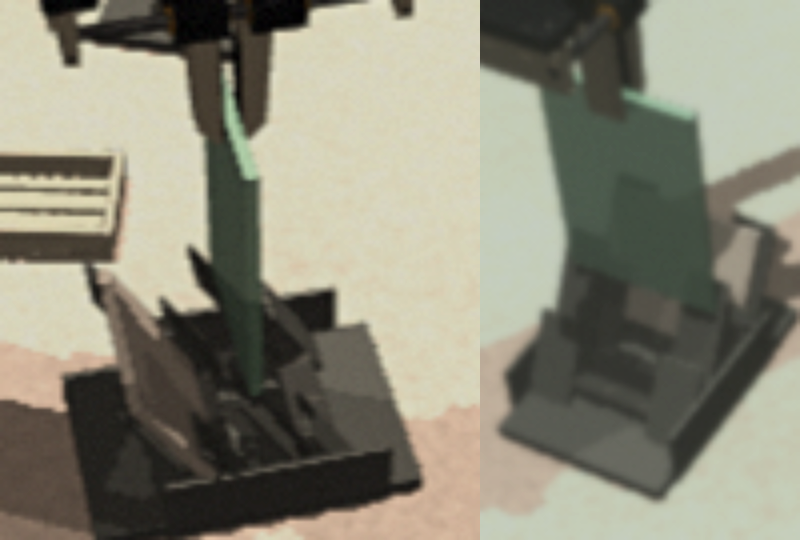

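The glass is now upright and flush in the jaws, clear of the fins, with -2.7 N as its weight. I'll firm the grip slightly and lift straight up.

Request:
apply_moves(
  delta_pos=[
    [0,0,0],
    [0,0,-0.5],
    [0,0,-1.0],
    [0,0,-1.5],
    [0,0,-1.5],
    [0,0,-1.5],
    [0,0,-1.0],
    [0,0,-0.5],
  ],
  twist=[0,0,0,0,0,0,0,0],
  squeeze=25,
)

```text
t: 12.68
tool_pos: [0.5723, -0.2097, 0.3072]
orientation: [2.136, 2.302, 0.001]
force: [0.1, 0.5, -3.5]
opening: 0.0076
gripper_force: 25.0
```

Request:
apply_moves(
  delta_pos=[
    [1.0,0.15,0],
    [2.0,0.3,0],
    [3.0,0.45,0],
    [4.0,0.6,0],
    [4.0,0.6,0],
    [4.0,0.6,0],
    [4.0,0.6,0],
    [4.0,0.6,0],
  ],
  twist=[0,0,0,0,0,0,0,0],
)

```text
t: 13.68
tool_pos: [0.5906, 0.0555, 0.3056]
orientation: [-2.135, -2.303, 0.001]
force: [-0.3, -0.3, -2.9]
opening: 0.0078
gripper_force: 25.0
```

Request:
apply_moves(
  delta_pos=[
    [4.0,0.6,0],
    [4.0,0.6,0],
    [3.5,0.5,0],
    [2.2,0.3,0],
    [1.2,0.2,0],
    [0.6,0.1,0],
    [0,0,0],
    [0,0,0],
  ],
  twist=[0,0,0,0,0,0,0,0],
)

```text
t: 14.68
tool_pos: [0.6029, 0.2079, 0.3063]
orientation: [2.138, 2.302, -0.0]
force: [-0.0, 0.0, -2.9]
opening: 0.0077
gripper_force: 25.0
```

Request:
apply_moves(
  delta_pos=[
    [0,0,0],
    [0,0,0],
    [0,0,0],
    [0,0,0],
    [0,0,0],
    [0,0,0],
    [0,0,0],
    [0,0,0],
  ],
  twist=[0.04,0.08,0.08,0.08,0.08,0.05,0.02,0],
)

```text
t: 15.68
tool_pos: [0.6028, 0.2084, 0.3063]
orientation: [2.579, 1.794, 0.0]
force: [0.1, 0.3, -2.6]
opening: 0.0076
gripper_force: 25.0
```

```bash
python3 - <<'E'
from plant import robot
import pickle,cv2
from h import *
np.set_printoptions(precision=4,suppress=True)
st=robot.read_state();print(st["t"],st["force"],st["wrist_torque"],st["tool_pos"],yaws(st)[0],st["opening"])
cs={n:robot.read_camera(n) for n in("side","scene","wrist")};pickle.dump(cs,open("w7.pkl","wb"))
a=cv2.resize(cs["side"]["frame"][100:250,240:360],(320,400));b=cv2.resize(cs["scene"]["frame"][180:330,340:460],(320,400))
m=np.zeros((600,800,3),np.uint8);m[:400,:320]=a;m[:400,320:640]=b;m[400:,:266]=cv2.resize(cs["wrist"]["frame"],(266,200))
cv2.imwrite("pics/w7.png",np.clip(m[:,:,::-1]*1.3,0,255).astype(np.uint8))
E
```

```text
15.675 [ 0.1052  0.3419 -2.6339] [-0.0289 -0.0162 -0.0082] [0.6028 0.2084 0.3063] [ 69.657 -20.343] 0.00761413055122015
```

View pics/w7.png

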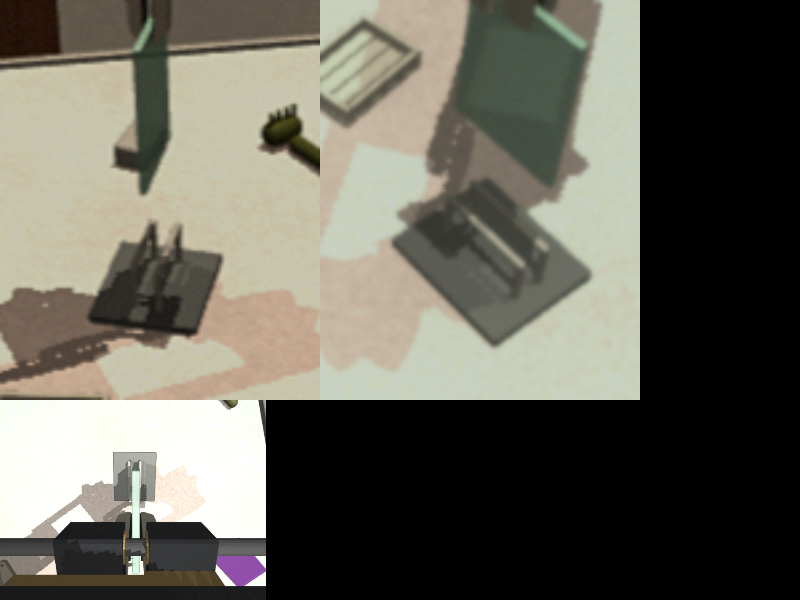

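The side and scene crops show the glass upright and held above the drainer. The wrist view shows the base rectangle at about columns 272–378, rows 125–240, with the glass edge in line with the gap. I'll measure the alignment numerically.

```bash
python3 - <<'E'
import pickle,cv2
from h import *
np.set_printoptions(precision=4,suppress=True)
cs=pickle.load(open("w7.pkl","rb"));c=cs["wrist"];F=c["frame"];g=cv2.GaussianBlur(cv2.cvtColor(F,cv2.COLOR_RGB2GRAY),(3,3),0).astype(int)
def first(v,th): 
    k=np.nonzero(v<th)[0][0]; return k-1+(v[k-1]-th)/(v[k-1]-v[k])
print(g[150,255:400].tolist());print(g[215,255:400].tolist());print("col",g[110:140,290].tolist(),g[228:250,285].tolist())
E
```

```text
[199, 199, 199, 199, 199, 200, 201, 202, 201, 201, 202, 202, 202, 202, 202, 199, 169, 121, 108, 124, 132, 133, 133, 133, 133, 133, 134, 134, 133, 133, 133, 133, 133, 133, 133, 133, 133, 133, 133, 133, 133, 133, 133, 134, 134, 134, 134, 129, 112, 90, 83, 100, 134, 162, 180, 188, 179, 158, 130, 112, 113, 117, 117, 117, 117, 117, 116, 107, 94, 88, 88, 88, 87, 84, 78, 75, 77, 79, 94, 125, 155, 176, 189, 185, 167, 139, 117, 115, 119, 119, 120, 121, 126, 132, 136, 137, 137, 137, 137, 137, 137, 137, 137, 138, 138, 138, 137, 137, 138, 137, 137, 137, 137, 137, 138, 138, 138, 138, 133, 124, 137, 176, 199, 202, 202, 202, 202, 203, 203, 202, 201, 200, 199, 199, 200, 201, 201, 202, 202, 202, 202, 202, 202, 202, 203]
[131, 132, 133, 133, 132, 130, 129, 129, 130, 130, 130, 128, 129, 130, 130, 129, 127, 124, 107, 81, 73, 78, 79, 79, 79, 79, 79, 79, 79, 79, 79, 79, 79, 79, 79, 79, 79, 79, 79, 79, 79, 79, 80, 80, 80, 80, 80, 80, 79, 79, 78, 76, 77, 81, 86, 89, 87, 81, 78, 77, 76, 90, 124, 151, 166, 177, 180, 180, 180, 180, 179, 179, 180, 181, 181, 180, 180, 180, 176, 165, 146, 124, 109, 98, 80, 64, 61, 63, 63, 63, 64, 64, 63, 63, 63, 65, 77, 99, 112, 114, 114, 114, 114, 115, 115, 115, 115, 115, 115, 115, 115, 115, 115, 115, 115, 114, 110, 111, 137, 173, 187, 186, 185, 185, 185, 184, 181, 180, 180, 183, 185, 186, 185, 183, 182, 184, 186, 187, 187, 187, 187, 188, 189, 189, 189]
col [202, 201, 201, 201, 201, 201, 201, 201, 201, 201, 202, 201, 201, 178, 131, 111, 122, 132, 135, 135, 135, 135, 135, 135, 135, 135, 135, 134, 135, 135] [78, 78, 78, 78, 78, 78, 78, 78, 78, 78, 78, 78, 76, 76, 93, 118, 129, 130, 130, 132, 134, 134]
```

```bash
python3 - <<'E'
import pickle,cv2
from h import *
from plant import robot
np.set_printoptions(precision=4,suppress=True)
cs=pickle.load(open("w7.pkl","rb"));c=cs["wrist"];st=robot.read_state();M=Ro.from_rotvec(st["orientation"]).as_matrix()
T=lambda X:M.T@(X-st["tool_pos"])*1e3
g=cv2.GaussianBlur(cv2.cvtColor(c["frame"],cv2.COLOR_RGB2GRAY),(3,3),0).astype(float);gx=np.diff(g,axis=1)
L=[];R=[]
for r in range(140,232,3):
    a=265+gx[r,265:280].argmin()+.5; b=366+gx[r,366:384].argmax()+.5
    L.append(T(onplane(c,a,r,.012))[:2]);R.append(T(onplane(c,b,r,.012))[:2])
L,R=np.array(L),np.array(R);kl=np.polyfit(L[:,0],L[:,1],1);kr=np.polyfit(R[:,0],R[:,1],1);print("edges slope,y@0",kl,kr, "mid",(kl+kr)/2,"width",kr[1]-kl[1])
for z in (.060,.064): print("loop",z,T(onplane(c,309.8,150,z)),T(onplane(c,337,150,z)))
print("base ends x",T(onplane(c,290,123.7,.012)),T(onplane(c,285,242.5,.012)))
for r in (170,190,215,235):
    print(r,g[r,300:350].astype(int).tolist())
s,d=cs["scene"],cs["side"]
for n,a,b in (("-y",(391.75,220.5),(293.6,172)),("+y",(427.4,250.1),(303,148.75))):
    X,e=tri((s,*a),(d,*b));print(n,X,T(X),e)
E
```

```text
edges slope,y@0 [  0.0073 -62.7098] [ 0.0125 56.9259] mid [ 0.0099 -2.8919] width 119.63570450910913
loop 0.06 [ 50.4163 -16.4545 246.2915] [ 50.4158  11.605  246.2941]
loop 0.064 [ 50.6032 -16.2928 242.2916] [ 50.6027  11.4974 242.2941]
base ends x [ 77.3696 -40.5086 294.2906] [-62.4111 -49.771  294.2835]
170 [81, 81, 81, 81, 81, 79, 81, 93, 105, 111, 113, 107, 98, 98, 113, 124, 116, 108, 116, 131, 139, 142, 142, 142, 143, 142, 140, 138, 137, 137, 137, 137, 137, 135, 129, 126, 144, 175, 179, 158, 135, 120, 117, 117, 117, 117, 122, 129, 130, 124]
190 [80, 80, 80, 80, 79, 77, 75, 77, 81, 86, 89, 87, 83, 88, 104, 111, 117, 139, 160, 174, 183, 186, 186, 186, 187, 185, 182, 181, 181, 182, 182, 182, 182, 180, 172, 158, 147, 148, 148, 134, 118, 114, 115, 115, 115, 115, 115, 116, 117, 118]
215 [80, 80, 80, 79, 79, 78, 76, 77, 81, 86, 89, 87, 81, 78, 77, 76, 90, 124, 151, 166, 177, 180, 180, 180, 180, 179, 179, 180, 181, 181, 180, 180, 180, 176, 165, 146, 124, 109, 98, 80, 64, 61, 63, 63, 63, 64, 64, 63, 63, 63]
235 [78, 78, 78, 78, 78, 78, 77, 77, 80, 83, 84, 84, 89, 100, 110, 109, 111, 130, 152, 170, 181, 184, 184, 185, 185, 184, 181, 180, 179, 179, 179, 180, 179, 174, 162, 140, 109, 86, 74, 66, 63, 63, 63, 63, 63, 63, 63, 63, 63, 63]
-y [0.5859 0.1592 0.1666] [-52.3255   1.3125 139.7108] [np.float64(0.1311863118399959), np.float64(0.13118631183989704)]
+y [0.6253 0.2627 0.1725] [ 58.4599   2.3382 133.7667] [np.float64(0.22625446921905115), np.float64(0.22625446921914932)]
```

The drainer midline sits at y ≈ -2.9 mm, turned +0.01 rad, with its centre 7.5 mm along tool x. The glass is at about (3, 0.5). I'll shift +0.45 and -0.3 cm, twist 0.01, descend part way and check again.

Request:
apply_moves(
  delta_pos=[
    [0.45,-0.3,0],
    [0,0,1.0],
    [0,0,2.0],
    [0,0,2.0],
    [0,0,1.5],
    [0,0,0.8],
    [0,0,0.2],
    [0,0,0],
  ],
  twist=[0.01,0,0,0,0,0,0,0],
)

```text
t: 16.82
tool_pos: [0.6018, 0.2142, 0.2318]
orientation: [2.588, 1.781, 0.001]
force: [-0.3, 0.3, -2.2]
opening: 0.0078
gripper_force: 25.0
```

```bash
python3 - <<'E'
from plant import robot
import pickle,cv2
from h import *
np.set_printoptions(precision=4,suppress=True)
st=robot.read_state();print(st["t"],st["force"],st["tool_pos"],yaws(st)[0],st["opening"])
cs={n:robot.read_camera(n) for n in("side","scene","wrist")};pickle.dump(cs,open("w8.pkl","wb"))
a=cv2.resize(cs["side"]["frame"][130:230,260:340],(400,500),interpolation=cv2.INTER_CUBIC);b=cv2.resize(cs["scene"]["frame"][220:320,360:440],(400,500),interpolation=cv2.INTER_CUBIC)
cv2.imwrite("pics/w8.png",np.clip(np.hstack([a,b])[:,:,::-1]*1.5,0,255).astype(np.uint8))
E
```

```text
16.825 [-0.3315  0.2579 -2.2215] [0.6018 0.2142 0.2318] [ 69.0854 -20.9147] 0.007823683404991774
```

View pics/w8.png

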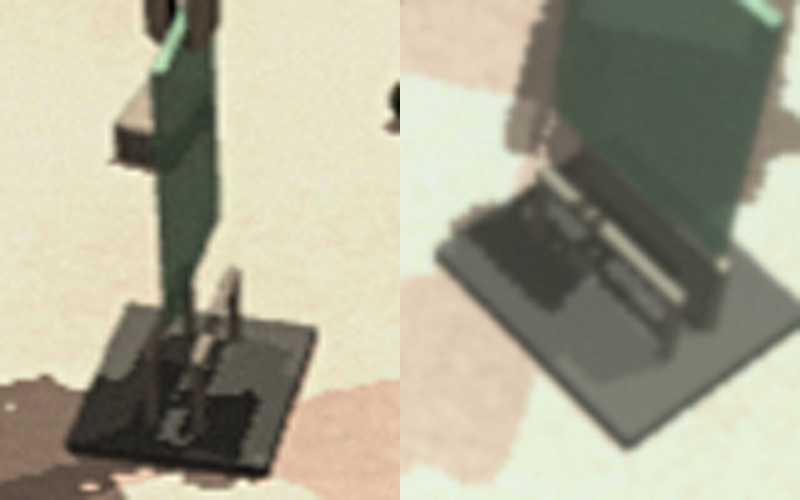

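The crop shows the glass bottom still above the loops: side near corner (294.4,193.6), far corner (303,175), and scene corners (391.4,243.6) and (423,270). I'll check its lateral placement.

```bash
python3 - <<'E'
import pickle,cv2
from h import *
from plant import robot
np.set_printoptions(precision=4,suppress=True)
cs=pickle.load(open("w8.pkl","rb"));c=cs["wrist"];st=robot.read_state();M=Ro.from_rotvec(st["orientation"]).as_matrix()
T=lambda X:M.T@(X-st["tool_pos"])*1e3
s,d=cs["scene"],cs["side"]
for a,b in (((391.4,243.6),(294.4,193.6)),((423,270),(303,175))):
    X,e=tri((s,*a),(d,*b));print(X,T(X),e)
# loop tops from scene: near-robot... compare with tool frame
for n,x,y in (("A -y",540,170),("A +y",683,298),("B +y",722,262)):
    print(n,T(onplane(s,360+(x-400)/5,220+y/5,.062)))
for n,x,y in (("near L",152,345),("near R",203,342),("far R",235,270)):
    print(n,T(onplane(d,260+x/5,130+y/5,.062)))
g=cv2.cvtColor(c["frame"],cv2.COLOR_RGB2GRAY)
for r in range(70,200,12): print(r,g[r,290:362].tolist())
E
```

```text
[0.5867 0.1669 0.0899] [-49.8479   2.4859 142.3084] [np.float64(0.2091997155477473), np.float64(0.20919971554775058)]
[0.6203 0.2604 0.0885] [ 49.4754   0.448  143.7353] [np.float64(3.1801479296717674), np.float64(3.1801479296719224)]
A -y [-46.181   13.3951 170.2015]
A +y [ 48.3002  10.8684 170.2843]
B +y [ 44.7733 -17.2308 170.2453]
near L [-39.9474 -12.8374 170.1738]
near R [-31.2198  14.7588 170.2168]
far R [ 41.8951  16.3876 170.2855]
70 [205, 204, 203, 203, 203, 205, 204, 203, 200, 198, 197, 197, 199, 199, 201, 204, 205, 205, 205, 204, 205, 205, 204, 205, 203, 203, 203, 204, 205, 204, 205, 205, 206, 205, 205, 205, 204, 204, 204, 203, 202, 202, 204, 204, 204, 204, 202, 203, 203, 203, 204, 204, 205, 205, 205, 205, 204, 204, 205, 205, 205, 205, 205, 204, 205, 205, 204, 205, 202, 202, 203, 202]
82 [205, 205, 205, 205, 204, 203, 203, 203, 203, 204, 204, 205, 205, 205, 206, 206, 205, 205, 205, 205, 205, 205, 205, 205, 205, 205, 205, 205, 205, 205, 204, 205, 204, 205, 205, 205, 205, 205, 205, 205, 205, 204, 204, 203, 203, 204, 204, 204, 205, 205, 205, 205, 205, 205, 205, 205, 205, 205
[... 2553 characters left out ...]
21, 122, 121]
178 [81, 82, 82, 82, 82, 82, 82, 82, 82, 83, 82, 82, 82, 82, 84, 92, 103, 108, 114, 121, 114, 106, 95, 81, 74, 81, 92, 145, 158, 175, 190, 190, 190, 190, 191, 193, 193, 193, 187, 187, 187, 187, 187, 185, 171, 156, 127, 77, 118, 136, 149, 162, 176, 164, 153, 133, 111, 119, 119, 119, 119, 119, 119, 119, 119, 119, 119, 119, 119, 120, 119, 120]
190 [82, 81, 82, 81, 82, 81, 81, 79, 64, 63, 63, 64, 63, 64, 72, 101, 101, 107, 113, 121, 115, 106, 96, 80, 63, 64, 84, 143, 157, 173, 190, 190, 189, 190, 191, 191, 192, 192, 185, 186, 187, 187, 187, 184, 168, 152, 122, 78, 119, 137, 150, 163, 172, 162, 151, 130, 106, 117, 118, 117, 118, 119, 118, 118, 119, 119, 119, 119, 119, 118, 118, 119]
```

The lateral error is within ~2 mm against 6 mm of clearance. I'll nudge -0.1 and lower slowly; contact is expected at a TCP height of about 0.155.

Request:
apply_moves(
  delta_pos=[
    [0,-0.1,0.5],
    [0,0,0.6],
    [0,0,0.6],
    [0,0,0.6],
    [0,0,0.6],
    [0,0,0.5],
  ],
  twist=[0,0,0,0,0,0],
)

```text
t: 17.73
tool_pos: [0.6004, 0.2145, 0.1967]
orientation: [-2.588, -1.781, 0.0]
force: [0.8, -0.3, -3.0]
opening: 0.0077
gripper_force: 25.0
```

Request:
apply_moves(
  delta_pos=[
    [0,0,0.6],
    [0,0,0.6],
    [0,0,0.6],
    [0,0,0.5],
    [0,0,0.3],
    [0,0,0.2],
    [0,0,0],
  ],
  twist=[0,0,0,0,0,0,0],
)

```text
t: 18.6
tool_pos: [0.6005, 0.2145, 0.1692]
orientation: [-2.588, -1.781, 0.0]
force: [1.2, 0.2, -3.7]
opening: 0.0079
gripper_force: 25.0
```

Request:
apply_moves(
  delta_pos=[
    [0,0,0.2],
    [0,0,0.2],
    [0,0,0.2],
    [0,0,0],
  ],
  twist=[0,0,0,0],
)

```text
t: 19.1
tool_pos: [0.6004, 0.2144, 0.1629]
orientation: [-2.588, -1.781, 0.001]
force: [0.5, -0.6, -2.0]
opening: 0.0078
gripper_force: 25.0
```

Request:
apply_moves(
  delta_pos=[
    [0,0,0.15],
    [0,0,0.15],
    [0,0,0],
  ],
  twist=[0,0,0],
)

```text
t: 19.48
tool_pos: [0.6004, 0.2145, 0.16]
orientation: [-2.588, -1.781, 0.0]
force: [-0.0, 0.5, -2.1]
opening: 0.0079
gripper_force: 25.0
```

Request:
apply_moves(
  delta_pos=[
    [0,0,0.1],
    [0,0,0.1],
    [0,0,0],
  ],
  twist=[0,0,0],
)

```text
t: 19.85
tool_pos: [0.6005, 0.2145, 0.1581]
orientation: [-2.588, -1.781, 0.0]
force: [0.1, 0.4, -2.1]
opening: 0.0077
gripper_force: 25.0
```

Request:
apply_moves(
  delta_pos=[
    [0,0,0.1],
    [0,0,0.1],
    [0,0,0],
  ],
  twist=[0,0,0],
)

```text
t: 20.23
tool_pos: [0.6005, 0.2145, 0.1561]
orientation: [-2.588, -1.781, 0.0]
force: [0.1, -0.6, -3.9]
opening: 0.0082
gripper_force: 25.0
```

Request:
apply_moves(
  delta_pos=[
    [0,0,0.1],
    [0,0,0.05],
    [0,0,0],
  ],
  twist=[0,0,0],
)

```text
t: 20.6
tool_pos: [0.6005, 0.2145, 0.1546]
orientation: [-2.588, -1.781, 0.0]
force: [-1.1, -0.5, -2.9]
opening: 0.0076
gripper_force: 25.0
```

Request:
apply_moves(
  delta_pos=[
    [0,0,0.1],
    [0,0,0.05],
    [0,0,0],
  ],
  twist=[0,0,0],
)

```text
t: 20.98
tool_pos: [0.6005, 0.2145, 0.1531]
orientation: [-2.588, -1.781, 0.0]
force: [-0.5, 0.2, -2.2]
opening: 0.0077
gripper_force: 25.0
```

Request:
apply_moves(
  delta_pos=[
    [0,0,0.1],
    [0,0,0.05],
    [0,0,0],
  ],
  twist=[0,0,0],
)

```text
t: 21.35
tool_pos: [0.6006, 0.2145, 0.1518]
orientation: [2.588, 1.781, 0.0]
force: [0.1, 0.4, -2.2]
opening: 0.0077
gripper_force: 25.0
```

Request:
apply_moves(
  delta_pos=[
    [0,0,0.1],
    [0,0,0],
    [0,0,0],
  ],
  twist=[0,0,0],
)

```text
t: 21.72
tool_pos: [0.601, 0.2145, 0.1517]
orientation: [2.587, 1.781, 0.002]
force: [-1.2, -0.8, 6.4]
opening: 0.0078
gripper_force: 25.0
```

Request:
apply_moves(
  delta_pos=[
    [0,0,0.1],
    [0,0,0],
    [0,0,0],
  ],
  twist=[0,0,0],
)

```text
t: 22.1
tool_pos: [0.6015, 0.2144, 0.1517]
orientation: [2.587, 1.78, 0.004]
force: [-2.3, -1.8, 9.0]
opening: 0.008
gripper_force: 25.0
```

```bash
python3 - <<'E'
from plant import robot
import pickle
from h import *
np.set_printoptions(precision=4,suppress=True)
F=[];
for i in range(6):
    F.append(robot.read_state()["force"]);c=robot.read_camera("side")
st=robot.read_state();print(np.mean(F,0),st["t"],st["tool_pos"],st["wrist_torque"])
pickle.dump({"side":c,"scene":robot.read_camera("scene")},open("w9.pkl","wb"))
g=c["frame"][...,1]
print("proj bottom near corner at z .012:",proj(c,st["tool_pos"]*[1,1,0]+[0,0,.012]-.052*np.array([.357,.934,0])))
for r in range(196,222,2): print(r,g[r,282:306].tolist())
E
```

```text
[-1.8838 -2.259   9.822 ] 22.4 [0.6016 0.2144 0.1517] [-0.4182  0.4158 -0.016 ]
proj bottom near corner at z .012: [294.1076 216.0685]
196 [122, 76, 68, 73, 70, 70, 74, 68, 52, 40, 39, 44, 48, 46, 42, 40, 39, 42, 78, 104, 87, 56, 57, 48]
198 [74, 67, 69, 71, 71, 72, 64, 49, 42, 41, 39, 43, 42, 39, 41, 38, 41, 78, 108, 96, 59, 27, 22, 29]
200 [72, 72, 73, 70, 71, 64, 51, 45, 41, 32, 33, 42, 39, 42, 39, 39, 57, 88, 95, 62, 28, 22, 42, 58]
202 [65, 67, 65, 61, 54, 55, 42, 35, 31, 25, 29, 41, 42, 38, 39, 36, 40, 42, 40, 31, 19, 26, 47, 59]
204 [33, 31, 28, 39, 54, 54, 44, 37, 35, 26, 31, 41, 39, 40, 39, 37, 35, 35, 33, 25, 29, 47, 61, 59]
206 [33, 29, 23, 24, 23, 22, 28, 39, 35, 29, 33, 43, 41, 41, 41, 37, 36, 37, 32, 24, 36, 57, 56, 56]
208 [32, 28, 26, 23, 25, 22, 26, 34, 37, 27, 40, 50, 44, 38, 39, 34, 32, 36, 34, 44, 54, 43, 23, 21]
210 [29, 23, 24, 24, 26, 23, 29, 33, 35, 30, 28, 39, 42, 39, 40, 35, 34, 38, 44, 52, 49, 33, 27, 24]
212 [23, 24, 23, 25, 25, 23, 25, 32, 34, 28, 28, 38, 41, 42, 40, 37, 27, 36, 44, 55, 60, 59, 41, 25]
214 [24, 23, 26, 24, 24, 23, 26, 31, 37, 30, 30, 38, 42, 41, 36, 21, 27, 36, 41, 52, 60, 46, 24, 23]
216 [24, 22, 23, 25, 21, 23, 25, 23, 22, 23, 25, 35, 40, 36, 22, 22, 28, 31, 39, 51, 41, 28, 20, 26]
218 [20, 24, 25, 24, 26, 26, 24, 22, 25, 25, 31, 36, 39, 40, 36, 33, 25, 20, 25, 23, 23, 21, 26, 25]
220 [20, 17, 19, 19, 22, 21, 30, 42, 50, 54, 60, 64, 64, 66, 67, 71, 72, 71, 72, 68, 46, 27, 25, 28]
```

The glass contacts the base: TCP stopped at 0.1517, force about +10 N, and the side view shows glass down to row ~216, the base level. I'll relieve the pressing, soften the grip, then open.

Request:
apply_moves(
  delta_pos=[
    [0,0,-0.1],
    [0,0,-0.04],
    [0,0,0],
  ],
  twist=[0,0,0],
  squeeze=10,
)

```text
t: 22.82
tool_pos: [0.601, 0.2145, 0.1516]
orientation: [2.587, 1.781, 0.002]
force: [0.2, -1.1, 5.1]
opening: 0.0076
gripper_force: 10.0
```

Request:
apply_moves(
  delta_pos=[
    [0,0,0],
    [0,0,0],
    [0,0,0],
  ],
  twist=[0,0,0],
  squeeze=3,
)

```text
t: 23.2
tool_pos: [0.6006, 0.2146, 0.1512]
orientation: [-2.588, -1.781, -0.0]
force: [0.8, -0.3, 3.9]
opening: 0.0079
gripper_force: 3.0
```

Now I'll open slowly.

Request:
apply_moves(
  delta_pos=[
    [0,0,0],
    [0,0,0],
    [0,0,0],
  ],
  twist=[0,0,0],
  gripper=1.2,
)

```text
t: 23.58
tool_pos: [0.6001, 0.2144, 0.1505]
orientation: [-2.587, -1.781, 0.002]
force: [-0.5, -0.0, -0.5]
opening: 0.0122
gripper_force: 0.0
```

Request:
apply_moves(
  delta_pos=[
    [0,0,0],
    [0,0,0],
    [0,0,0],
    [0,0,0],
  ],
  twist=[0,0,0,0],
  gripper=4.0,
)

```text
t: 24.08
tool_pos: [0.6006, 0.2145, 0.1512]
orientation: [-2.588, -1.781, -0.0]
force: [-0.4, 0.5, -0.4]
opening: 0.0399
gripper_force: 0.0
```

Request:
apply_moves(
  delta_pos=[
    [0,0,-0.3],
    [0,0,-0.6],
    [0,0,-1.0],
    [0,0,-1.5],
    [0,0,-2.0],
    [0,0,-2.0],
    [0,0,-2.0],
    [0,0,0],
  ],
  twist=[0,0,0,0,0,0,0,0],
)

```text
t: 25.08
tool_pos: [0.6019, 0.2149, 0.2483]
orientation: [2.586, 1.781, 0.007]
force: [0.9, 0.4, -0.1]
opening: 0.0401
gripper_force: 0.0
```

```bash
python3 - <<'E'
from plant import robot
import pickle,cv2
from h import *
np.set_printoptions(precision=4,suppress=True)
st=robot.read_state();print(st["t"],st["tool_pos"],st["force"])
M=Ro.from_rotvec(st["orientation"]).as_matrix();T=lambda X:M.T@(X-st["tool_pos"])*1e3
c=robot.read_camera("wrist");s=robot.read_camera("scene");d=robot.read_camera("side")
g=cv2.cvtColor(c["frame"],cv2.COLOR_RGB2GRAY)
for r in (150,170,190,210,230): print(r,g[r,295:360].tolist())
ctr=np.array([.6006,.2146,0]);u=np.array([.357,.934,0])
for n,C in(("scene",s),("side",d)):
    h=cv2.cvtColor(C["frame"],cv2.COLOR_RGB2HSV);m=((h[...,0]>50)&(h[...,0]<90)&(h[...,1]>35)).astype(np.uint8)
    ref=proj(C,ctr+[0,0,.1]);k,l,S,_=cv2.connectedComponentsWithStats(m)
    b=[(x.tolist()) for x in S[1:] if x[4]>150 and abs(x[0]+x[2]/2-ref[0])<40];print(n,b)
    print(" expected upright corners",[proj(C,ctr+e*u*.055+[0,0,z]).round(1).tolist() for e in(-1,1) for z in(.012,.172)])
E
```

```text
25.075 [0.6019 0.2149 0.2483] [ 0.9089  0.3777 -0.1258]
150 [130, 130, 130, 130, 130, 131, 130, 130, 130, 130, 130, 131, 131, 130, 131, 130, 130, 131, 131, 131, 131, 131, 131, 131, 131, 125, 70, 72, 72, 71, 71, 77, 77, 76, 80, 99, 116, 116, 115, 114, 114, 115, 116, 116, 118, 131, 131, 131, 132, 132, 131, 132, 132, 132, 132, 133, 132, 132, 132, 132, 132, 132, 132, 132, 134]
170 [128, 129, 123, 78, 79, 79, 79, 79, 78, 78, 77, 93, 100, 105, 111, 111, 104, 95, 82, 71, 78, 78, 76, 62, 83, 145, 170, 175, 176, 176, 176, 176, 177, 178, 176, 163, 139, 58, 62, 61, 72, 98, 104, 125, 138, 152, 168, 158, 147, 129, 110, 114, 114, 114, 114, 114, 114, 115, 114, 115, 114, 115, 114, 114, 117]
190 [127, 128, 121, 81, 81, 78, 74, 61, 61, 60, 66, 87, 78, 86, 110, 112, 105, 98, 85, 63, 61, 61, 62, 61, 80, 148, 165, 174, 174, 175, 175, 176, 182, 181, 174, 160, 139, 57, 61, 71, 106, 87, 106, 127, 140, 153, 166, 156, 144, 122, 93, 113, 112, 112, 113, 113, 113, 113, 113, 112, 113, 113, 114, 113, 112]
210 [81, 78, 77, 77, 77, 77, 74, 61, 60, 61, 62, 67, 76, 79, 83, 90, 86, 81, 74, 64, 61, 60, 61, 59, 77, 143, 163, 174, 174, 174, 175, 175, 181, 176, 175, 160, 136, 55, 61, 62, 65, 89, 110, 130, 143, 155, 162, 153, 140, 112, 53, 65, 65, 62, 62, 60, 61, 62, 62, 62, 61, 62, 60, 62, 61]
230 [76, 76, 76, 77, 76, 77, 74, 60, 60, 60, 60, 63, 76, 79, 83, 90, 88, 81, 77, 70, 60, 61, 60, 60, 73, 141, 160, 173, 173, 173, 173, 175, 179, 175, 173, 157, 133, 61, 61, 60, 61, 62, 74, 79, 83, 88, 88, 83, 78, 68, 62, 61, 61, 61, 61, 62, 62, 62, 61, 61, 61, 61, 62, 62, 62]
scene [[391, 218, 40, 72, 1340]]
 expected upright corners [[388.3, 260.9], [394.6, 218.2], [419.5, 290.6], [429.9, 249.2]]
side [[292, 179, 11, 38, 156]]
 expected upright corners [[293.5, 216.7], [291.5, 169.6], [302.4, 194.6], [301.1, 148.5]]
```

The glass stands upright, free and centred between the loops. In the wrist view the glass centre is at column 325.5 between loops at 310 and 341, and the scene outline matches an upright panel on the base. I'll hand in.

```bash
python3 -c "
from plant import robot
print(robot.close_job())"
```

```text
the job is handed in; nothing more can be done
None
```

The glass panel is out of the rack and standing upright, same edge up, between the drainer's two loops and released; the job was handed in at about 25 s, after one first grasp that closed just above the edge without touching it.

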